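# Fit the shredding disc on the keyed spindle

## Robot

A 6-joint arm with a two-finger parallel gripper is mounted at the origin on the work surface. World frame = base frame: x ahead of the robot, y to its left, z up, the work surface at z = 0. Lengths are in m, angles in rad, forces in N, time in s.
With the tool pointing down it reaches from about 0.35 to 0.85 m from the base axis. Payload 8.1 kg.
Tool frame: the origin (TCP) lies midway between the tips of the shut fingers; the grasp point (between the pads) lies robot.grip_depth behind it (robot.grip_depth is the distance from the TCP to the grasp point, in m); z points along the fingers, y is the line along which they close (so a half turn about z gives the same grasp; the last joint's range is limited). The gripper opens to 93 mm and grips with 3 to 60 N. Pads are 15 mm wide; open, the fingers measure 128 mm over their backs; the gripper's body (75 mm by 188 mm) begins 65 mm behind the grasp point.
Start: joints at [-1.239, 0.13, 1.488, -0, 1.523, -0.085], TCP at [0.243, -0.549, 0.219] pointing down, gripper open.
Joint ranges: [-2.96, 2.96], [-0.89, 2.26], [0.02, 2.5], [-1.34, 4.48], [0, 2.73], [-2.66, 2.66]. Speed limits (rad/s): [2.39, 2.39, 2.79, 3.14, 3.14, 3.14].

## Interface

Orientations are given as a rotation vector (axis times angle).
In Python, from plant import robot gives the robot as it stands.
- The arm moves only by the tool carry_out, never from a script. Its argument "rows" is a list of rows, each a list of 6 numbers: the shift along the tool's x, y, z in m, then the turn, a rotation vector about the tool's x, y, z in degrees. A call has 1 to 12 rows; each row is the pose to reach, as a shift and turn from the pose commanded when the call began, along the tool's axes at that moment; what a row does not reach only later rows make up. A row lasts 1/8 s, in which the tool goes at most 62.5 mm and 10.7 degrees, less where a joint would pass 70% of its speed; a pose out of reach is approached as far as the arm can. A call with a gripper value outside its range is refused whole. "jaw" is the closure in counts, from 0 (fully open) to 255 (shut), set as the call begins (left out, the last holds). The fingers move at their own pace and stop on an object; "force" is the grip in N (left out, the last holds). Time passes only in rows, so rows that repeat a pose let the fingers close. It gives the time, the measured TCP pose, the force, the opening and the grip force at its end, in the units of the state.
- robot.read_state(): the state, without advancing time (a new reading comes with each control period).
- robot.read_camera(name): name is "scene" or "side" or "wrist"; returns the picture (400x640x3 uint8, red, green, blue); there is no depth.
- robot.camera_model(name): a dict with "fx", "fy", "cx", "cy" (pixels), "R" (3x3) and "t" (3): a world point X has camera coordinates R X + t; the wrist camera has in their place "mount" (4x4, takes a point from camera to tool coordinates, whose origin is the TCP and whose axes are the flange's). Camera axes: x right, y down, z forward; pixel columns grow to the right and rows downward; lengths in m; the calibration is good to about 2 mm. A picture is of the moment at which its call begins: read the wrist's pose just before it. camera_model takes no time and is no camera call.
- robot.close_job(): hands the job in; it is judged then, once.
Trained networks look in the newest picture that a camera, given by its name, has taken for a name from the list of things; names that differ only in an ending like _2 or _b are one class to them, and where a whole thing is asked for, a point or a joint stands for the part that bears it (a point fixed in the world has none). Each returns a list of dicts, best first, with "conf" (0 to 1); they miss things now and then, are a little off and sometimes report something else, mostly with a low value. They report only what shows in the picture. A call takes as long as a camera call. They do not tell look-alikes from the thing itself.
- robot.outline_of(camera, target): "pixels" (400x640 bool, what is visible of it) and "pixel" ([column, row] in pixels, amid what is visible of it).
The state is a dict: "t": time; "q": joint angles; "dq": joint speeds; "joint_torque": joint torques, N m; "tool_pos": TCP position; "orientation": TCP orientation; "force": force on the tool from outside, world axes, zero at the start; "wrist_torque": the same for the moment, N m; "opening": finger opening in m; "gripper_force": force on a finger pad.
Only numpy, scipy, OpenCV 4.12 (cv2) and the standard library are available. Lean on these libraries where they do the work, as an engineer would, in place of code of your own. Each camera call takes 0.05 s, during which the arm holds its last target. There are 200 camera calls.

## Task

Fit the loose shredding disc onto the spindle of the wax shredder, collar up: slip it over the spindle and turn it, pressing only gently, until its tab drops into the keyway and the plate sits fully home on the seat, then let go. Do not force it down, and leave the other things on the counter where they are.

Things in the scene. Friction and masses are not known exactly. Their poses are not given: they have to be found in the camera images.
- disc: Shredding disc: a bare steel plate, 100 mm across, 4 mm thick, with a grey eight-sided collar on its middle, lying plate down. Collar: 44 mm across flats (flats face the disc's own x axis and every 45 degrees from it), top 40 mm above the plate's underside. A 33 mm bore goes right through, its lowest 9 mm flared to about 38 mm. Origin: centre of the underside, z up. Mass 0.15 to 0.31 kg.
- tab (a point): Centre of the foot of the disc's one tab: it sticks 7.5 mm into the bore on the disc's own -x side, 7 mm wide, from 26 to 38 mm above the plate's underside. This point is 13 mm from the disc's axis and 26 mm above the underside. Axes as the disc's.
- machine: Shredder's motor base, fixed and switched off: a white box 180 x 180 mm, top 68 mm above the counter. Its front (own -x side) has a dial and a short black mark on the top's edge. Origin: centre of the underside, z up. Its drive takes light pressing (5 to 10 N is plenty); more than 40 N between disc and machine damages it.
- seat (a point): Centre of the flat round grey seat, 52 mm across, on the machine at the spindle's foot, 74 mm above the counter. The plate's underside rests here when the disc is fully home. z up, -x to the machine's front; does not turn with the spindle. With the tab not in the keyway it rides on the spindle's top and the underside stays 14 mm above the seat; with no spring or latch it then goes down freely.
- spindle_top (a point): Centre of the flat top of the steel spindle, 30 mm in diameter, 40 mm above the seat. One keyway, 9 mm wide, 7.5 mm deep, runs its whole length, open at the top. From above it faces from 35 degrees clockwise to 80 degrees counter-clockwise of the machine's front mark, not measured (these axes are the machine's). Tab must match within about 5 degrees. The motor holds the spindle: about 2 N m to turn it.
- mug: Black mug, 76 mm across, 85 mm high, a bystander; leave it where it is. Origin: centre of its underside, z up.
- tumbler: Glass tumbler, 72 mm across, 85 mm high, a bystander; leave it where it is. Origin: centre of its underside, z up.
- mould: White candle mould (cup), 72 mm across, 90 mm high, a bystander; leave it where it is. Origin: centre of its underside, z up.
- spoon: Steel spoon lying flat, 160 mm long along its own x, a bystander; leave it where it is. Origin: centre of its underside, z up.
- tealight: Small tea light in an aluminium cup, 38 mm across, 16 mm high, standing on the counter just left of the machine, a bystander; leave it where it is. Origin: centre of its underside, z up.
- dowel: Thin wooden stick lying on the counter, 200 x 6 x 6 mm along its own x, a bystander; leave it where it is. Origin: centre of its underside, z up.
- jar: Closed glass jar, 60 mm across, 75 mm high, standing beyond the disc, a bystander; leave it where it is. Origin: centre of its underside, z up.
Mind the look-alikes: they are no part of the job. Leave any orange look-alike of the disc alone.

How it is judged:
By the outcome, as a careful person would: the job done as asked, in the order asked, and still so for the second after the job is handed in, with the robot touching nothing.
It also fails if it takes over 72 s, if anything falls off the work surface, if the arm or the gripper's body presses on something with over 40 N, if the wrist force passes 120 N, or if a joint passes its speed limit or range.

## Working session

There is one attempt and no reset: what is moved stays moved. The work goes in short steps, Python scripts to look and compute and a tool call to move; the robot and the scene stay as the last step left them, time stands still between calls to the robot, and variables do not carry over. Pictures are saved under pics/ and viewed, at most 10 in all, crops included, and the job is handed in when it is done.

Besides the shell and the picture viewer there is one more tool, called by a JSON object that holds its "fn" and its "kwargs", one argument or row to a line. carry_out: Moves the arm, as the interface text tells. Its arguments: {"type":"object","properties":{"rows":{"type":"array"},"jaw":{"type":"number"},"force":{"type":"number"}},"required":["rows"]}

```bash
mkdir -p pics
cat > h.py <<'E'
import numpy as np, cv2
from plant import robot
from scipy.spatial.transform import Rotation as Ro
def cam(name):
    m=robot.camera_model(name)
    K=np.array([[m['fx'],0,m['cx']],[0,m['fy'],m['cy']],[0,0,1]])
    if 'mount' in m:
        s=robot.read_state(); M=np.array(m['mount']); Rt=Ro.from_rotvec(s['orientation']).as_matrix()
        Rwc=Rt@M[:3,:3]; c=Rt@M[:3,3]+s['tool_pos']
        return K,Rwc.T,-Rwc.T@c
    return K,np.array(m['R']),np.array(m['t'])
def ray(C,p,z):
    K,R,t=C; d=R.T@np.linalg.solve(K,[p[0],p[1],1]); c=-R.T@t
    return c+d*(z-c[2])/d[2]
def proj(C,X):
    K,R,t=C; v=K@(R@np.asarray(X)+t); return v[:2]/v[2]
def snap(name,f):
    im=robot.read_camera(name); cv2.imwrite('pics/'+f,im[:,:,::-1]); return im
E
python3 - <<'E'
from h import *
print(robot.read_state(), robot.grip_depth)
a=[snap(n,n+'0.png') for n in ('scene','side')]
cv2.imwrite('pics/both.png',cv2.resize(np.vstack(a),None,fx=.75,fy=.75)[:,:,::-1])
for n in ('scene','side'):
    C=cam(n); print(n,'campos',-C[1].T@C[2])
    for k in ('disc','machine','seat','spindle_top','tab','tealight','jar','mug','tumbler','mould','spoon','dowel'):
        for o in robot.outline_of(n,k)[:3]:
            ys,xs=np.nonzero(o['pixels'])
            print(k,round(o['conf'],2),np.round(o['pixel']),(xs.min(),xs.max(),ys.min(),ys.max()) if len(xs) else None, ray(C,o['pixel'],{'machine':.068,'seat':.074,'spindle_top':.114,'disc':.02}.get(k,.0)).round(3))
E
```

```text
{'t': 0.0, 'q': array([-1.23940813e+00,  1.31120095e-01,  1.48928629e+00,  2.41406631e-06,
        1.52299472e+00, -8.54065300e-02]), 'dq': array([ 8.72785332e-04,  9.28617410e-05,  6.44077568e-04, -2.09900178e-04,
        1.23768270e-04,  5.55497905e-04]), 'joint_torque': array([-2.97615668e-03, -5.59841430e+01, -4.91767788e+01,  7.65668065e-02,
        3.58009490e-02, -1.59300648e-04]), 'tool_pos': array([ 0.24273066, -0.54808629,  0.21760813]), 'orientation': array([-3.07186412e+00, -6.49599453e-01,  3.44545495e-04]), 'force': array([ 0.35682408, -0.6741268 ,  0.06091085]), 'wrist_torque': array([0.00150329, 0.02234085, 0.00710975]), 'gripper_force': 0.0, 'opening': 0.09303931151970661} 0.0188
scene campos [ 1.06485011 -0.48401934  0.76363016]
disc 0.94 [322. 159.] (np.int64(309), np.int64(339), np.int64(147), np.int64(171)) [0.362 0.164 0.02 ]
disc 0.94 [308. 201.] (np.int64(294), np.int64(327), np.int64(185), np.int64(212)) [0.471 0.008 0.02 ]
disc 0.9 [360. 182.] (np.int64(345), np.int64(377), np.int64(167), np.int64(192)) [0.518 0.171 0.02 ]
machine 0.87 [293. 260.] (np.int64(
[... 2694 characters left out ...]
 np.int64(245), np.int64(231), np.int64(262)) [0.749 0.182 0.   ]
mug 0.75 [267. 332.] (np.int64(251), np.int64(287), np.int64(309), np.int64(356)) [0.496 0.386 0.   ]
mug 0.48 [377. 158.] (np.int64(376), np.int64(381), np.int64(159), np.int64(161)) [ 0.538 -0.439  0.   ]
tumbler 0.88 [248. 217.] (np.int64(235), np.int64(258), np.int64(201), np.int64(233)) [ 0.783  0.056 -0.   ]
tumbler 0.51 [326. 189.] (np.int64(294), np.int64(361), np.int64(162), np.int64(215)) [ 0.626 -0.188  0.   ]
spoon 0.68 [200. 305.] (np.int64(185), np.int64(238), np.int64(293), np.int64(321)) [0.696 0.401 0.   ]
dowel 0.6 [306. 152.] (np.int64(295), np.int64(314), np.int64(137), np.int64(165)) [ 0.802 -0.356  0.   ]
```

View pics/both.png

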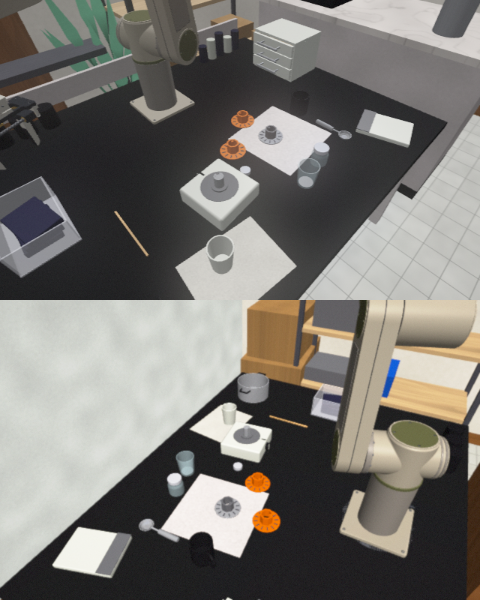

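Three look-alike discs show. Orange ones are at scene (322,159) and (308,201), and a bare steel one with a grey collar is at (360,182) on the white sheet (side view (303,274)). The steel one fits the description. I'll go above the machine first, then the disc, using the wrist camera.

```bash
cat >> h.py <<'E'
def plan(pos,yaw=None):
    # yaw: world direction angle (deg) of tool x axis, tool pointing straight down
    s=robot.read_state(); R=Ro.from_rotvec(s['orientation'])
    M=R.as_matrix(); cy=np.degrees(np.arctan2(M[1,0],M[0,0]))
    if yaw is None: yaw=cy
    T=Ro.from_euler('z',yaw,degrees=True)*Ro.from_euler('x',180,degrees=True)
    print('t %.2f yaw %.2f q6 %.2f tcp %s z %s'%(s['t'],cy,s['q'][5],s['tool_pos'].round(4),M[:,2].round(4)))
    print('shift mm',(R.inv().apply(np.asarray(pos)-s['tool_pos'])*1000).round(1),'turn',np.degrees((R.inv()*T).as_rotvec()).round(2))
E
python3 - <<'E'
from h import *
print(robot.camera_model('wrist'))
plan([.56,-.13,.40],0)
C1,C2=cam('scene'),cam('side')
def tri(p,q):
    A=[];b=[]
    for C,x in((C1,p),(C2,q)):
        K,R,t=C;P=K@np.c_[R,t]
        A+= [x[0]*P[2]-P[0],x[1]*P[2]-P[1]]
    A=np.array(A);return np.linalg.lstsq(A[:,:3],-A[:,3],rcond=None)[0]
print(tri([360,182],[303,274]),tri([293,260],[327,190]),tri([427,206],[234,245]),tri([327,228],[316,221]))
E
```

```text
{'fx': 330.923607208608, 'fy': 330.923607208608, 'cx': 318.27433197400666, 'cy': 200.4048887418279, 'mount': array([[-4.08156445e-04, -9.62547572e-01, -2.71112533e-01,
         7.59730230e-02],
       [ 9.99999780e-01, -5.34526943e-04,  3.92277165e-04,
         7.45758681e-04],
       [-5.22502387e-04, -2.71112313e-01,  9.62547578e-01,
        -1.65584101e-01],
       [ 0.00000000e+00,  0.00000000e+00,  0.00000000e+00,
         1.00000000e+00]])}
t 1.30 yaw 23.88 q6 -0.09 tcp [ 0.2429 -0.5486  0.2186] z [ 0.  0. -1.]
shift mm [ 459.4 -254.4 -181.3] turn [-0.   -0.   23.88]
[0.50695427 0.18510099 0.00335757] [ 0.60501289 -0.15677198  0.02485084] [0.72317117 0.20897986 0.03911099] [ 0.57500095 -0.01832133  0.0088191 ]
```

{"fn": "carry_out", "kwargs": {
  "rows": [
    [0.497,-0.228,-0.081,0,0,-66],
    [0.497,-0.228,-0.081,0,0,-66],
    [0.497,-0.228,-0.081,0,0,-66],
    [0.497,-0.228,-0.081,0,0,-66],
    [0.497,-0.228,-0.081,0,0,-66],
    [0.497,-0.228,-0.081,0,0,-66],
    [0.497,-0.228,-0.081,0,0,-66],
    [0.497,-0.228,-0.081,0,0,-66],
    [0.497,-0.228,-0.081,0,0,-66],
    [0.497,-0.228,-0.081,0,0,-66],
    [0.497,-0.228,-0.081,0,0,-66],
    [0.497,-0.228,-0.081,0,0,-66]
  ]
}}

```text
t: 2.8
tool_pos: [0.6044, -0.14, 0.2995]
orientation: [-2.225, -2.217, 0.001]
force: [-0.1, 0.2, -0.5]
opening: 0.0932
gripper_force: 0.0
```

Run:
```python
from h import *
plan([.5,.165,.25],90)
C=cam('wrist'); im=snap('wrist','w1.png')
for k in('machine','spindle_top','seat'):
    for o in robot.outline_of('wrist',k)[:2]:
        ys,xs=np.nonzero(o['pixels']); print(k,o['conf'],o['pixel'],xs.min(),xs.max(),ys.min(),ys.max(),ray(C,o['pixel'],.068 if k!='spindle_top' else .114))
np.savez('w1',K=C[0],R=C[1],t=C[2])
```

```text
t 2.80 yaw 89.80 q6 -0.31 tcp [ 0.6044 -0.14    0.2995] z [-5.e-04 -2.e-04 -1.e+00]
shift mm [ 304.7 -105.4   49.5] turn [-0.03  0.01 -0.2 ]
machine 0.61 [314.0, 178.5] 233 391 99 254 [ 0.60005254 -0.14942955  0.068     ]
spindle_top 0.85 [314.7, 175.2] 234 391 99 254 [ 0.60146575 -0.13602231  0.114     ]
seat 0.97 [316.3, 174.2] 233 391 99 255 [ 0.60289742 -0.14409142  0.068     ]
```

View pics/w1.png

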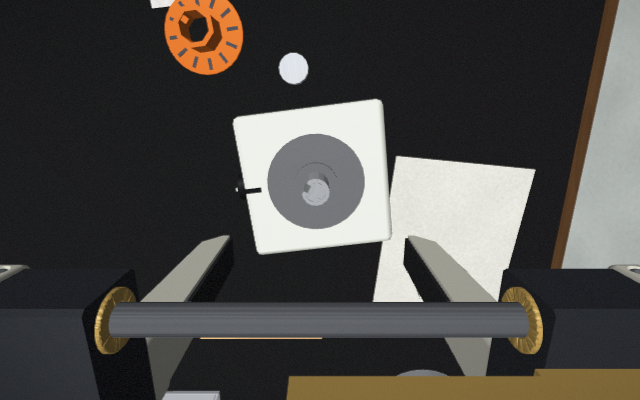

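The wrist view shows the machine centred near (313,176), with its front mark at (255,190) on the left. The spindle top is at (316,191), with a notch on its left.

Run:
```python
from h import *
im=cv2.imread('pics/w1.png')
c=cv2.resize(im[160:220,270:350],None,fx=9,fy=9,interpolation=cv2.INTER_CUBIC)
c=cv2.convertScaleAbs(c,alpha=1.4,beta=-20)
cv2.imwrite('pics/w1c.png',c)
d=np.load('w1.npz');C=(d['K'],d['R'],d['t'])
# machine top outline
g=cv2.cvtColor(im,cv2.COLOR_BGR2GRAY)
m=((g>190)*255).astype(np.uint8); m[:95]=0;m[260:]=0;m[:,:230]=0;m[:,393:]=0
cn=max(cv2.findContours(m,cv2.RETR_EXTERNAL,2)[0],key=cv2.contourArea)
P=np.array([ray(C,p,.068)[:2] for p in cn[:,0]]);r=cv2.minAreaRect((P*1000).astype(np.float32));print(r)
P=ray(C,(255,190),.068);print('mark',P,'pred spindle',ray(C,(316,191),.114))
```

```text
((606.41259765625, -166.58950805664062), (180.39976501464844, 203.3664093017578), 6.8024749755859375)
mark [ 0.52703364 -0.16363346  0.068     ] pred spindle [ 0.60276621 -0.15360559  0.114     ]
```

View pics/w1c.png

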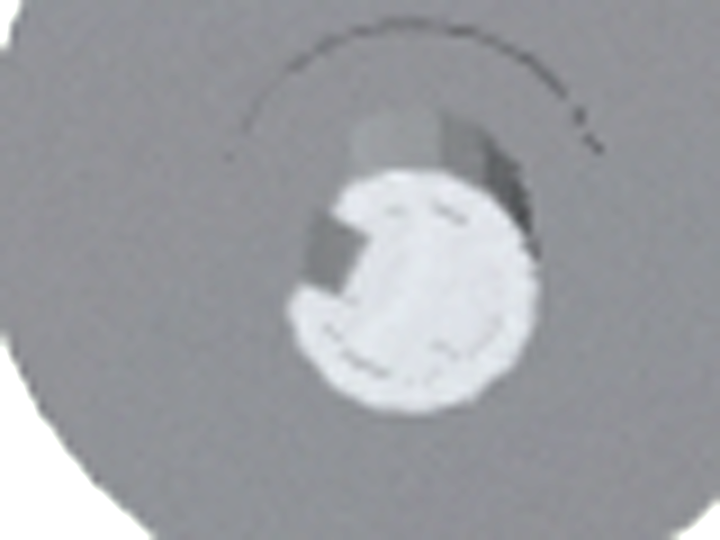

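{"fn": "carry_out", "kwargs": {
  "rows": [
    [0.305,-0.1,0.05,0,0,0],
    [0.305,-0.1,0.05,0,0,0],
    [0.305,-0.1,0.05,0,0,0],
    [0.305,-0.1,0.05,0,0,0],
    [0.305,-0.1,0.05,0,0,0],
    [0.305,-0.1,0.05,0,0,0],
    [0.305,-0.1,0.05,0,0,0],
    [0.305,-0.1,0.05,0,0,0]
  ]
}}

```text
t: 4.0
tool_pos: [0.5065, 0.1648, 0.25]
orientation: [2.225, 2.217, 0.0]
force: [0.2, -0.7, -0.2]
opening: 0.093
gripper_force: 0.0
```

Run:
```python
from h import *
plan([.5,.165,.25],90)
C=cam('wrist'); im=snap('wrist','w2.png')
np.savez('w2',K=C[0],R=C[1],t=C[2])
for k in('disc','tab'):
    for o in robot.outline_of('wrist',k)[:3]:
        ys,xs=np.nonzero(o['pixels']); print(k,o['conf'],o['pixel'],xs.min(),xs.max(),ys.min(),ys.max(),ray(C,o['pixel'],.004))
```

```text
t 4.00 yaw 89.79 q6 0.22 tcp [0.5065 0.1648 0.25  ] z [ 7.e-04 -4.e-04 -1.e+00]
shift mm [ 0.2 -6.5  0. ] turn [ 0.04  0.02 -0.21]
disc 0.89 [304.6, 146.7] 276 355 107 187 [0.49093124 0.19239102 0.004     ]
disc 0.62 [200.1, 154.2] 155 234 117 195 [0.36092275 0.18368659 0.004     ]
disc 0.59 [281.7, 263.1] 249 320 235 299 [0.45723353 0.03458774 0.004     ]
tab 0.72 [195.3, 156.6] 155 234 117 195 [0.35464605 0.18072576 0.004     ]
tab 0.57 [313.4, 136.3] 276 354 107 186 [0.50190875 0.2050073  0.004     ]
tab 0.56 [284.8, 261.6] 249 320 235 300 [0.4615373  0.03681332 0.004     ]
```

View pics/w2.png

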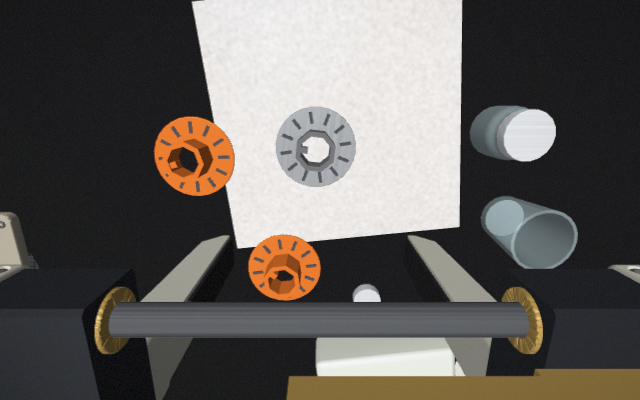

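Run:
```python
from h import *
im=cv2.imread('pics/w2.png')
cv2.imwrite('pics/w2c.png',cv2.convertScaleAbs(cv2.resize(im[102:192,255:375],None,fx=6.5,fy=6.5,interpolation=cv2.INTER_CUBIC),alpha=1.5,beta=-60))
d=np.load('w2.npz');C=(d['K'],d['R'],d['t'])
hs=cv2.cvtColor(im,cv2.COLOR_BGR2GRAY); m=((hs<190)*255).astype(np.uint8)
m[:100]=0;m[192:]=0;m[:,:265]=0;m[:,365:]=0
cn=max(cv2.findContours(m,cv2.RETR_EXTERNAL,2)[0],key=cv2.contourArea)
P=np.array([ray(C,p,.004)[:2] for p in cn[:,0]])*1000
print(cv2.minEnclosingCircle(P.astype(np.float32)),cv2.fitEllipse(P.astype(np.float32)))
d=np.load('w1.npz');C1=(d['K'],d['R'],d['t'])
f=lambda x,y: ray(C1,(270+x/9-.45,160+y/9-.45),.114)[:2]*1000
ring=np.array([f(*p) for p in[(345,190),(410,170),(480,195),(525,240),(538,300),(510,370),(450,405),(405,411),(345,385),(305,340)]])
e=cv2.minEnclosingCircle(ring.astype(np.float32));print(e)
c=np.array(e[0])
for a,b in(((330,212),(293,292)),((370,240),(342,297))):
    v=(f(*a)+f(*b))/2-c; print(v,np.degrees(np.arctan2(v[1],v[0])))
```

```text
((504.3109436035156, 191.01344299316406), 49.745452880859375) ((504.223876953125, 191.3284454345703), (97.43775177001953, 97.54449462890625), 110.3895034790039)
((602.4677124023438, -154.6754150390625), 15.211960792541504)
[-12.59663463   4.98141459] 158.4233835901765
[-7.22490603  2.91082204] 158.05612626956878
```

View pics/w2c.png

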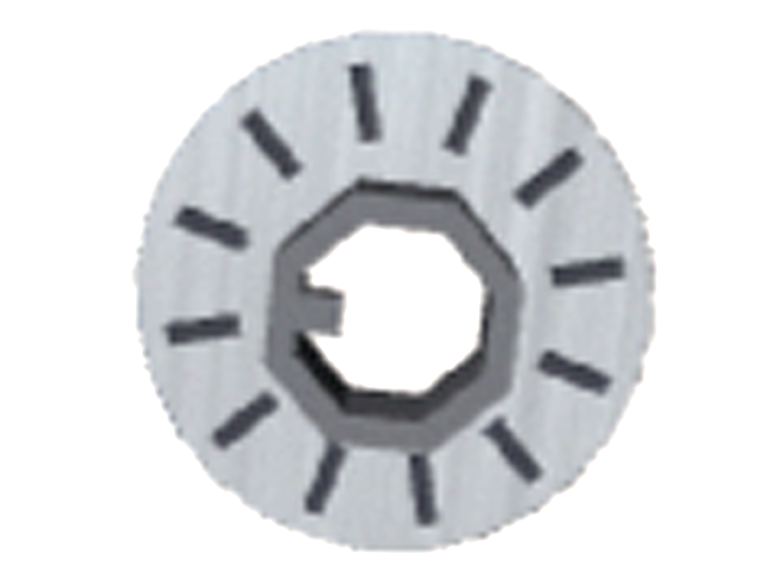

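The crop confirms the target: bare steel plate with a grey octagonal collar, not orange, at wrist pixel (315,147), with its tab on the left. Its centre is about (0.504, 0.191), with the tab facing about 174°. The keyway faces about 158°, roughly 29° clockwise of the mark, which is within the stated range. I'll grip across the flats.

{"fn": "carry_out", "kwargs": {
  "rows": [
    [0.026,-0.0023,0.05,0,0,6],
    [0.026,-0.0023,0.1,0,0,6],
    [0.026,-0.0023,0.15,0,0,6],
    [0.026,-0.0023,0.18,0,0,6],
    [0.026,-0.0023,0.21,0,0,6],
    [0.026,-0.0023,0.23,0,0,6],
    [0.026,-0.0023,0.238,0,0,6],
    [0.026,-0.0023,0.238,0,0,6]
  ]
}}

```text
t: 5.15
tool_pos: [0.5035, 0.1917, 0.0115]
orientation: [-2.338, -2.099, 0.001]
force: [-0.3, 1.0, 0.5]
opening: 0.0932
gripper_force: 0.0
```

{"fn": "carry_out", "kwargs": {
  "rows": [
    [0,0,0,0,0,0],
    [0,0,0,0,0,0],
    [0,0,0,0,0,0],
    [0,0,0,0,0,0],
    [0,0,0,0,0,0],
    [0,0,0,0,0,0],
    [0,0,0,0,0,0],
    [0,0,0,0,0,0]
  ],
  "jaw": 255,
  "force": 25
}}

```text
t: 6.15
tool_pos: [0.5034, 0.1923, 0.0117]
orientation: [-2.337, -2.1, 0.0]
force: [-0.8, -0.4, 1.1]
opening: 0.0437
gripper_force: 25.0
```

Run:
```python
from h import *
s=robot.read_state(); print(s['opening'],s['gripper_force'],s['force'],s['wrist_torque'])
plan([.6025,-.1547,.145],68)
im=cv2.imread('pics/w1.png');d=np.load('w1.npz');C=(d['K'],d['R'],d['t'])
g=cv2.cvtColor(im,cv2.COLOR_BGR2GRAY)
m=((g<190)*255).astype(np.uint8);m[:130]=0;m[232:]=0;m[:,:266]=0;m[:,368:]=0
cn=max(cv2.findContours(m,cv2.RETR_EXTERNAL,2)[0],key=cv2.contourArea)
P=np.array([ray(C,p,.069)[:2] for p in cn[:,0]])*1000
print(cv2.minEnclosingCircle(P.astype(np.float32)),cv2.fitEllipse(P.astype(np.float32)))
```

```text
0.043695728492339825 24.957622289657593 [-0.77960515 -0.40998456  1.08353032] [ 0.01519696  0.10879845 -0.00655514]
t 6.15 yaw 83.88 q6 0.38 tcp [0.5034 0.1923 0.0117] z [-1.e-04  0.e+00 -1.e+00]
shift mm [-334.4  135.5 -133.4] turn [-1.000e-02  0.000e+00  1.588e+01]
((601.97265625, -154.7037811279297), 59.91416549682617) ((601.9332275390625, -154.6953582763672), (118.36555480957031, 118.46077728271484), 103.23572540283203)
```

{"fn": "carry_out", "kwargs": {
  "rows": [
    [0,0,-0.04,0,0,0],
    [0,0,-0.09,0,0,0],
    [0,0,-0.135,0,0,0],
    [-0.05,0.02,-0.135,0,0,2],
    [-0.1,0.04,-0.135,0,0,5],
    [-0.155,0.063,-0.135,0,0,7],
    [-0.21,0.085,-0.135,0,0,10],
    [-0.265,0.108,-0.135,0,0,13],
    [-0.305,0.124,-0.135,0,0,16],
    [-0.325,0.132,-0.135,0,0,16],
    [-0.334,0.135,-0.135,0,0,16],
    [-0.334,0.135,-0.135,0,0,16]
  ]
}}

```text
t: 7.65
tool_pos: [0.6019, -0.1536, 0.1463]
orientation: [-2.605, -1.754, 0.0]
force: [-0.1, 0.4, -2.5]
opening: 0.0436
gripper_force: 25.0
```

Run:
```python
from h import *
plan([.6022,-.154,.145],68)
s=robot.read_state(); print(s['force'],s['opening'])
a=[]
for n,pt in(('scene',(.602,-.155,.13)),('side',(.602,-.155,.13))):
    im=snap(n,n+'1.png'); u,v=proj(cam(n),pt).astype(int); a.append(cv2.resize(im[v-50:v+50,u-65:u+65],None,fx=3,fy=3,interpolation=2))
a.append(cv2.resize(snap('wrist','w3.png')[100:300,190:450],(390,300)))
cv2.imwrite('pics/c3.png',np.hstack(a[:2])[:,:,::-1])
```

```text
t 7.65 yaw 67.92 q6 0.05 tcp [ 0.6019 -0.1536  0.1463] z [-7.e-04  6.e-04 -1.e+00]
shift mm [-0.3  0.5  1.3] turn [-0.05 -0.02 -0.08]
[-0.14812718  0.36385231 -2.53741182] 0.04364537528074643
```

View pics/c3.png

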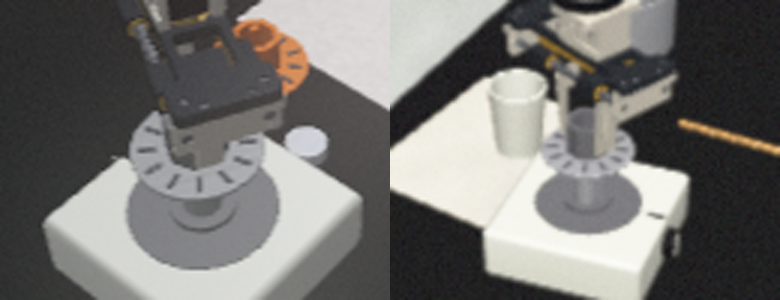

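View pics/w3.png

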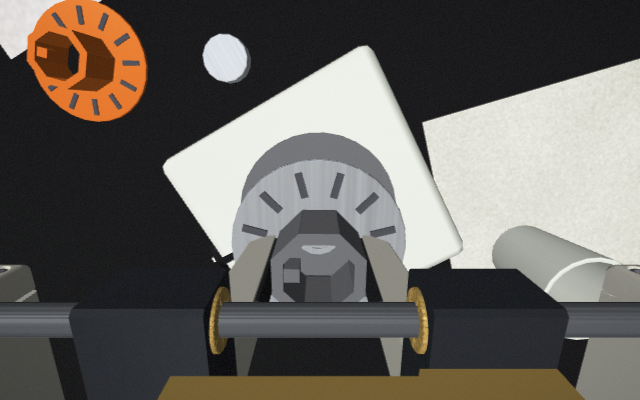

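The disc is level above the spindle, gripped across two flats. The scene crop shows the spindle just under the plate. Next I descend in steps and watch the force.

{"fn": "carry_out", "kwargs": {
  "rows": [
    [-0.0003,0.0004,0.01,0,0,0],
    [-0.0003,0.0004,0.018,0,0,0],
    [-0.0003,0.0004,0.024,0,0,0],
    [-0.0003,0.0004,0.026,0,0,0],
    [-0.0003,0.0004,0.026,0,0,0]
  ]
}}

```text
t: 8.43
tool_pos: [0.6023, -0.1546, 0.1204]
orientation: [-2.606, -1.754, 0.0]
force: [0.3, -1.3, -2.8]
opening: 0.0438
gripper_force: 25.0
```

{"fn": "carry_out", "kwargs": {
  "rows": [
    [0,0,0.003,0,0,0],
    [0,0,0.006,0,0,0],
    [0,0,0.009,0,0,0],
    [0,0,0.012,0,0,0],
    [0,0,0.014,0,0,0],
    [0,0,0.014,0,0,0]
  ]
}}

```text
t: 9.18
tool_pos: [0.6022, -0.1547, 0.1064]
orientation: [-2.606, -1.754, 0.001]
force: [0.5, -0.4, -4.2]
opening: 0.0441
gripper_force: 25.0
```

{"fn": "carry_out", "kwargs": {
  "rows": [
    [0,0,0.003,0,0,0],
    [0,0,0.005,0,0,0],
    [0,0,0.006,0,0,0],
    [0,0,0.007,0,0,0],
    [0,0,0.0075,0,0,0],
    [0,0,0.0075,0,0,0]
  ]
}}

```text
t: 9.93
tool_pos: [0.6024, -0.1546, 0.0992]
orientation: [2.606, 1.754, 0.0]
force: [0.3, -0.4, -2.5]
opening: 0.044
gripper_force: 25.0
```

No contact yet at the riding height, so the tab may already be entering the keyway. I'll go on gently.

{"fn": "carry_out", "kwargs": {
  "rows": [
    [0,0,0.0005,0,0,0],
    [0,0,0.001,0,0,0],
    [0,0,0.0015,0,0,0],
    [0,0,0.0015,0,0,0]
  ]
}}

```text
t: 10.42
tool_pos: [0.6023, -0.1546, 0.0976]
orientation: [-2.606, -1.754, 0.0]
force: [0.3, 1.0, -2.4]
opening: 0.0442
gripper_force: 25.0
```

{"fn": "carry_out", "kwargs": {
  "rows": [
    [0,0,0.0005,0,0,0],
    [0,0,0.001,0,0,0],
    [0,0,0.0015,0,0,0],
    [0,0,0.002,0,0,0],
    [0,0,0.002,0,0,0]
  ]
}}

```text
t: 11.05
tool_pos: [0.6023, -0.1545, 0.0956]
orientation: [-2.606, -1.754, -0.0]
force: [-1.4, 2.5, -1.4]
opening: 0.0438
gripper_force: 25.0
```

{"fn": "carry_out", "kwargs": {
  "rows": [
    [0,0,0.0008,0,0,0],
    [0,0,0.0016,0,0,0],
    [0,0,0.0024,0,0,0],
    [0,0,0.0032,0,0,0],
    [0,0,0.004,0,0,0],
    [0,0,0.004,0,0,0]
  ]
}}

```text
t: 11.8
tool_pos: [0.6023, -0.1545, 0.0915]
orientation: [-2.606, -1.754, -0.0]
force: [-0.6, 3.8, -0.3]
opening: 0.044
gripper_force: 25.0
```

Run:
```python
from h import *
s=robot.read_state(); print(s['force'],s['wrist_torque'],s['tool_pos'])
```

```text
[-0.55515306  3.77523448 -0.33919841] [ 0.58587207  0.10051322 -0.05329674] [ 0.60232228 -0.15451672  0.0915118 ]
```

{"fn": "carry_out", "kwargs": {
  "rows": [
    [0.0004,-0.0001,0.0008,0,0,0],
    [0.0004,-0.0001,0.0016,0,0,0],
    [0.0004,-0.0001,0.0024,0,0,0],
    [0.0004,-0.0001,0.0032,0,0,0],
    [0.0004,-0.0001,0.004,0,0,0],
    [0.0004,-0.0001,0.004,0,0,0]
  ]
}}

```text
t: 12.55
tool_pos: [0.6023, -0.1544, 0.0874]
orientation: [-2.606, -1.754, 0.0]
force: [-1.7, 0.1, -3.2]
opening: 0.0438
gripper_force: 25.0
```

{"fn": "carry_out", "kwargs": {
  "rows": [
    [0,0,0.0004,0,0,0],
    [0,0,0.0008,0,0,0],
    [0,0,0.0012,0,0,0],
    [0,0,0.0012,0,0,0]
  ]
}}

```text
t: 13.05
tool_pos: [0.6024, -0.1543, 0.0864]
orientation: [-2.606, -1.754, 0.0]
force: [-1.9, 0.9, -2.2]
opening: 0.0441
gripper_force: 25.0
```

{"fn": "carry_out", "kwargs": {
  "rows": [
    [0,0,0.0003,0,0,0],
    [0,0,0.0006,0,0,0],
    [0,0,0.0006,0,0,0]
  ]
}}

```text
t: 13.42
tool_pos: [0.6024, -0.1542, 0.0858]
orientation: [2.606, 1.754, 0.0]
force: [-2.2, 1.4, -2.3]
opening: 0.044
gripper_force: 25.0
```

{"fn": "carry_out", "kwargs": {
  "rows": [
    [0,0,0.0002,0,0,0],
    [0,0,0.0004,0,0,0],
    [0,0,0.0004,0,0,0]
  ]
}}

```text
t: 13.8
tool_pos: [0.6024, -0.1542, 0.0857]
orientation: [2.606, 1.754, 0.0]
force: [-3.0, 0.8, 0.4]
opening: 0.0438
gripper_force: 25.0
```

{"fn": "carry_out", "kwargs": {
  "rows": [
    [0,0,0.0002,0,0,0],
    [0,0,0.0003,0,0,0],
    [0,0,0.0003,0,0,0]
  ]
}}

```text
t: 14.18
tool_pos: [0.6024, -0.1542, 0.0857]
orientation: [2.606, 1.754, 0.0]
force: [-4.9, 1.9, 5.2]
opening: 0.0443
gripper_force: 25.0
```

The plate stopped at exactly the predicted home height with about 5 N. I'll release and rise.

{"fn": "carry_out", "kwargs": {
  "rows": [
    [0,0,0,0,0,0],
    [0,0,0,0,0,0],
    [0,0,0,0,0,0],
    [0,0,0,0,0,0],
    [0,0,0,0,0,0],
    [0,0,0,0,0,0]
  ],
  "jaw": 0
}}

```text
t: 14.92
tool_pos: [0.6024, -0.1543, 0.0851]
orientation: [2.606, 1.754, 0.0]
force: [-0.2, 0.3, 0.0]
opening: 0.0926
gripper_force: 0.0
```

{"fn": "carry_out", "kwargs": {
  "rows": [
    [0,0,-0.01,0,0,0],
    [0,0,-0.03,0,0,0],
    [0,0,-0.08,0,0,0],
    [0,0,-0.13,0,0,0],
    [0,0,-0.18,0,0,0],
    [0,0,-0.18,0,0,0],
    [0,0,-0.18,0,0,0]
  ]
}}

```text
t: 15.8
tool_pos: [0.6025, -0.1543, 0.2661]
orientation: [2.605, 1.753, 0.001]
force: [0.1, 0.9, -1.3]
opening: 0.093
gripper_force: 0.0
```

Run:
```python
from h import *
s=robot.read_state(); print(s['t'],s['force'],s['opening'],s['tool_pos'])
a=[]
for n in('scene','side'):
    C=cam(n); im=snap(n,n+'2.png'); u,v=proj(C,(.602,-.155,.08)).astype(int); a.append(cv2.resize(im[v-50:v+50,u-65:u+65],None,fx=3,fy=3,interpolation=2))
    X=proj(C,(.602,-.155,.114)); print(n,X-[u-65,v-50])
w=snap('wrist','w4.png'); u,v=proj(cam('wrist'),(.602,-.155,.1)).astype(int)
a2=cv2.resize(w[v-60:v+60,u-156:u+156],(780,300),interpolation=2)
cv2.imwrite('pics/c4.png',np.vstack([np.hstack(a),a2])[:,:,::-1])
```

```text
15.8 [ 0.14504539  0.86064535 -1.31658446] 0.09297593774210824 [ 0.60254073 -0.15428366  0.26610632]
scene [64.01933571 40.7324814 ]
side [65.0699052  42.00644094]
```

View pics/c4.png

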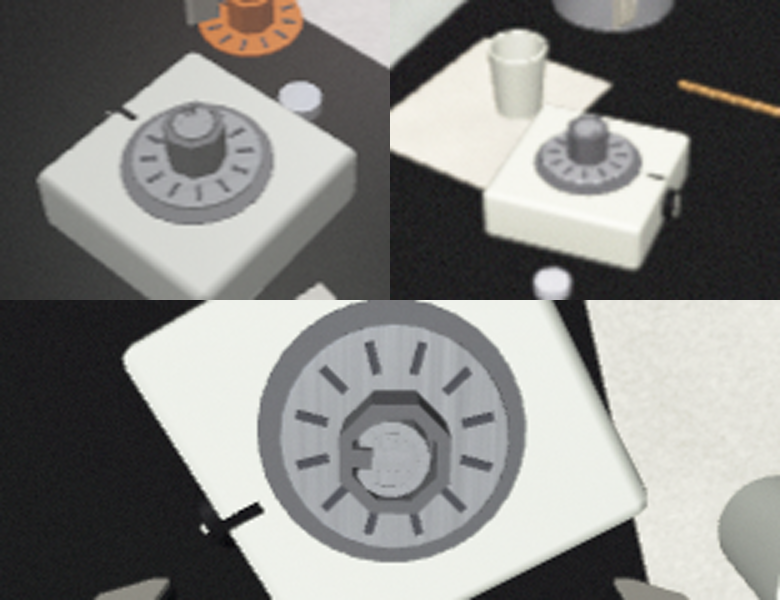

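The disc sits flat on the seat, collar up. Its tab is in the keyway, the spindle top is flush with the collar top, and nothing else has moved.

```bash
python3 -c "
from plant import robot; print(robot.close_job())"
```

```text
the job is handed in; nothing more can be done
None
```

The steel disc is on the spindle, collar up, with its tab in the keyway and the plate on the seat; contact read about 5 N at the last press, the gripper has let go, and I handed the job in at about 16 s.

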